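# Load the drive module into the bench tester

### The arm

A 6-joint arm with a two-finger parallel gripper is mounted at the origin on the work surface. World frame = base frame: x ahead of the robot, y to its left, z up, the work surface at z = 0. Lengths are in m, angles in rad, forces in N, time in s.
With the tool pointing down it reaches from about 0.4 to 0.825 m from the base axis. Payload 7 kg.
Tool frame: the origin (TCP) lies at the very end of the fingers, on their centre line; the grasp point (between the pads) lies 19 mm behind it; z points along the fingers, y is the line along which they close (so a half turn about z gives the same grasp; the last joint's range is limited). The gripper opens to 88 mm and grips with 3 to 60 N. Pads are 19 mm wide; open, the fingers measure 130 mm over their backs; the gripper's body (78 mm by 193 mm) begins 47 mm behind the grasp point.
Start: joints at [-0.886, 0.359, 0.012, 0, -1.224, -0.288], TCP at [0.261, -0.623, 0.227] pointing down, gripper open.
Joint ranges: [-3.07, 3.07], [-1.43, 2.12], [-1.02, 1.25], [-3.03, 1.67], [-3.05, -0], [-3.03, 3.03]. Speed limits (rad/s): [2.39, 2.39, 3.01, 3.14, 3.14, 3.14].

### API

Orientations are given as [roll, pitch, yaw] about the fixed x, y, z axes, in that order (R = Rz(yaw) Ry(pitch) Rx(roll)).
In Python, from station import arm gives the robot as it stands.
- The arm moves only by the tool step_arm, never from a script. Its argument "rows" is a list of rows, each a list of 5 numbers: the shift along the world's x, y, z in m, then the turn about the world's z in rad, then the finger opening in m, from 0 to 0.0876. In form: [[x, y, z, spin, gripper], ...]. A call has 1 to 20 rows; each row is the pose to reach, as a shift and turn from the pose commanded when the call began; what a row does not reach only later rows make up. A row lasts 1/10 s, in which the tool goes at most 50 mm and 8.59 degrees, less where a joint would pass 70% of its speed; a pose out of reach is approached as far as the arm can. A call with a gripper value outside its range is refused whole. The fingers move at their own pace and stop on an object; "newtons" is the grip in N (left out, the last holds). Time passes only in rows, so rows that repeat a pose let the fingers close. It gives the time, the measured TCP pose, the force, the opening and the grip force at its end, in the units of the state.
- arm.get_state(): the state, without advancing time (a new reading comes with each control period).
- arm.grab_frame(name): name is "side" or "top"; returns a dict with "color" (384x512x3 uint8, blue, green, red), "vfov" (degrees; the focal length in pixels is half the picture's height over the tangent of half this angle, whatever the lens; pixels are square), "cx", "cy" (the principal point, pixels), "rvec" (rotation vector, rad) and "tvec" (3), from world to camera coordinates, as OpenCV has them. Camera axes: x right, y down, z forward; pixel columns grow to the right and rows downward; lengths in m; the calibration is good to about 2 mm. A picture is of the moment at which its call begins. There is no depth.
- arm.job_done(): hands the job in; it is judged then, once.
The state is a dict: "t": time; "q": joint angles; "qd": joint speeds; "joint_efforts": joint torques, N m; "eef_pos": TCP position; "ee_rot": TCP orientation; "force": force on the tool from outside, world axes, zero at the start; "moment": the same for the moment, N m; "width": finger opening in m; "gripper_force": force on a finger pad.
Only numpy, scipy, OpenCV 4.12 (cv2) and the standard library are available. Lean on these libraries where they do the work, as an engineer would, in place of code of your own. Each camera call takes 0.05 s, during which the arm holds its last target. There are 200 camera calls.

### The job

Take the flat drive module off the plywood wedge and slide it, connector end down, fully home between the two upright rails of the tester; lower it gently all the way, do not let it drop in. The rails leave no room for fingers at the module's narrow edges, so you can stand it on the steel easel and take it again by its top end, across its thickness. Let go of it, then swing the tester's sprung lever down to its stop and let it come back up, leaving the other things on the bench where they are.

Things in the scene. Friction and masses are not known exactly. Their poses are not given: they have to be found in the camera images.
- module: drive module: aluminium plate 18 mm thick (x), 60 wide (y), 120 long (z), 0.35 kg, dark panel on both faces, 12 mm black plastic cap at its top end, thin brass contact at its connector end. Origin: centre of the connector end; z runs along its length to the cap (top at z = 120); faces at x = -9 and 9. It starts lying on the wedge, cap uppermost and away from the robot
- wedge: fixed plywood wedge, where the module starts: board 44 mm wide (8 narrower than the module each side), sloping up towards its +x at 30 degrees from level, with a ledge at its low end; it goes on 40 mm past the module's upper end. Origin: centre of its underside, z up. The module's origin rests at about (-60, 0, 30)
- easel: fixed dark steel easel, open at top and sides: back board 40 mm wide, 65 long, leaning 22 deg from upright (top towards +x), foot 52 wide, front lip 14 high, 26 mm from lip to board. Origin: centre of underside, z up. A module standing in it against the board has its origin at (-15, 0, 20), z axis along (sin 22, 0, cos 22), its upper 55 mm clear of the board
- tester: fixed tester: grey base 150 x 200 mm, 25 high, two upright aluminium channel rails on it, sprung lever beside them (-y). The rails take the module's narrow edges: slot 63 mm (along y) by 21 (along x), from z = 25 to 125, then flared 8 mm each way up to 136; open in front and behind (-x, +x) over the middle 47 mm for fingers. Origin: on the slot's axis at the underside; z up
- bay_seat (a point): centre of the floor of the tester's slot, 25 mm above the tester's underside and 111 mm below the mouth's rim: where the module's origin comes when fully home, with the module's z up and its thickness along the tester's x
- lever_grip (a point): centre of the lever's cross bar, a black cylinder 20 mm thick, 50 long along the tester's y. The lever, 120 mm long, turns about an axis along y at (20, -85, 62) in the tester's frame; at rest it slants up towards -x (bar at (-65, -85, 147)), at its stop it is level (bar at (-100, -85, 66))
- lever (a joint): lever angle in rad: 0 at rest (up), 0.75 at its stop (down); a spring brings it back; takes about 8 N at the bar
- tape_roll: bystander: cardboard-brown ring 104 mm in diameter, 48 mm high, lying flat. Origin: centre of its underside
- mug: bystander: white mug, 80 mm in diameter, 92 mm high. Origin: centre of its underside
- screwdriver: bystander: screwdriver lying flat, about 200 mm long. Origin: under its middle
- carton: bystander: small brown carton 110 x 75 x 70 mm. Origin: centre of its underside
- old_drive: bystander: bare large drive lying flat, 147 x 101 x 26 mm, not the one to load. Origin: centre of its underside
- spray_can: bystander: white can 60 mm in diameter, 150 mm high. Origin: centre of its underside

How it is judged:
On the way, in this order (a step that is already met when the one before it is completed fails the run):
1. the module is fully home in the tester's slot, connector end down, and let go (z of module in the frame of bay_seat below 0.004 m and horizontal distance between module and bay_seat below 0.005 m and angle between module's own z axis and vertical below 0.06 rad and contact force between module and the fingers below 0.1 N), for 0.2 s.
2. the lever is swung down to its stop (value of joint lever above 0.7 rad).
At the end, for the whole second after the job is handed in: the module stands in the tester's slot, connector end down, within 4 mm of its floor, 5 mm sideways and 0.06 rad of upright, at rest; the lever, which has been to its stop (over 0.70 rad) after the module was home and let go, is back up (under 0.08 rad) (z of module in the frame of bay_seat below 0.004 m and horizontal distance between module and bay_seat below 0.005 m and angle between module's own z axis and vertical below 0.06 rad and linear speed of module below 0.02 m/s and value of joint lever below 0.08 rad); the robot touches nothing.
It fails at once if the module drops inside the slot (faster than 0.4 m/s) (linear speed of module above 0.4 m/s and horizontal distance between module and bay_seat below 0.012 m and z of module in the frame of bay_seat below 0.112 m).
It fails at once if a bystander (tape roll, mug, screwdriver, carton, old drive or spray can) is moved by more than 30 mm (distance of any of tape_roll, mug, screwdriver, carton, old_drive, spray_can from where it was at the start of the episode above 0.03 m).
It also fails if it takes over 72 s, if anything falls off the work surface, if the arm or the gripper's body presses on something with over 40 N, if the wrist force passes 120 N, or if a joint passes its speed limit or range.

## Working session

There is one attempt and no reset: what is moved stays moved. The work goes in short steps, Python scripts to look and compute and a tool call to move; the robot and the scene stay as the last step left them, time stands still between calls to the robot, and variables do not carry over. Pictures are saved under pics/ and viewed, at most 10 in all, crops included, and the job is handed in when it is done.

Besides the shell and the picture viewer there is one more tool, called after "Call:" by a JSON object that holds its "op" and its "data", one argument or row to a line. step_arm: Moves the arm, as the interface text tells. Its arguments: {"type":"object","properties":{"rows":{"type":"array"},"newtons":{"type":"number"}},"required":["rows"]}

```bash
ls; mkdir -p pics; cat > h.py <<'E'
import cv2, numpy as np
from station import arm
def cam(n, f=None):
    d=arm.grab_frame(n); R=cv2.Rodrigues(np.array(d['rvec'],float))[0]; t=np.array(d['tvec'],float).ravel()
    F=d['color'].shape[0]/2/np.tan(np.radians(d['vfov'])/2)
    K=np.array([[F,0,d['cx']],[0,F,d['cy']],[0,0,1]])
    return dict(img=d['color'],R=R,t=t,K=K,C=-R.T@t)
def ray(c,uv):
    v=c['R'].T@np.linalg.inv(c['K'])@np.array([uv[0],uv[1],1.]); return v/np.linalg.norm(v)
def onz(c,uv,z):
    v=ray(c,uv); return c['C']+v*(z-c['C'][2])/v[2]
def proj(c,P):
    p=c['K']@(c['R']@np.array(P,float)+c['t']); return p[:2]/p[2]
def tri(c1,u1,c2,u2):
    a,b=ray(c1,u1),ray(c2,u2); A=np.c_[a,-b]; s=np.linalg.lstsq(A,c2['C']-c1['C'],rcond=None)[0]
    p,q=c1['C']+s[0]*a,c2['C']+s[1]*b; return (p+q)/2,np.linalg.norm(p-q)
E
python3 - <<'E'
from h import *
for n in('top','side'):
    c=cam(n); print(n,c['C'].round(3),c['K'].round(1).tolist(),c['R'].round(2).tolist())
    cv2.imwrite(f'pics/{n}0.png',cv2.resize(c['img'],(800,600),interpolation=cv2.INTER_CUBIC))
s=arm.get_state(); print(s)
E
```

```text
pics
top [ 0.379 -0.075  1.138] [[355.0, 0.0, 250.1], [0.0, 355.0, 192.7], [0.0, 0.0, 1.0]] [[0.03, -1.0, -0.03], [-0.98, -0.02, -0.19], [0.19, 0.03, -0.98]]
side [ 0.28  -1.142  1.134] [[445.7, 0.0, 256.0], [0.0, 445.7, 189.5], [0.0, 0.0, 1.0]] [[0.97, -0.24, -0.01], [-0.16, -0.65, -0.74], [0.17, 0.72, -0.67]]
{'t': 0.1, 'q': array([-8.85882735e-01,  3.59344216e-01,  1.11385267e-02, -2.86393012e-04,
       -1.22412977e+00, -2.88097623e-01]), 'qd': array([ 0.00220647, -0.00203278,  0.0033264 ,  0.00030415, -0.00069324,
       -0.00127179]), 'joint_efforts': array([-2.99257845e-04, -5.84163916e+01,  2.93750685e+01,  7.01546252e+00,
        1.01826258e-02, -7.49711035e-05]), 'eef_pos': array([ 0.26066397, -0.62214949,  0.22569646]), 'ee_rot': array([ 3.14004046e+00, -1.79203898e-04, -2.74487406e+00]), 'force': array([ 0.06720464, -0.24365596,  0.63909105]), 'moment': array([-0.00642853, -0.02670625,  0.00959134]), 'gripper_force': 0.0, 'width': 0.08734087672557768}
```

View pics/top0.png

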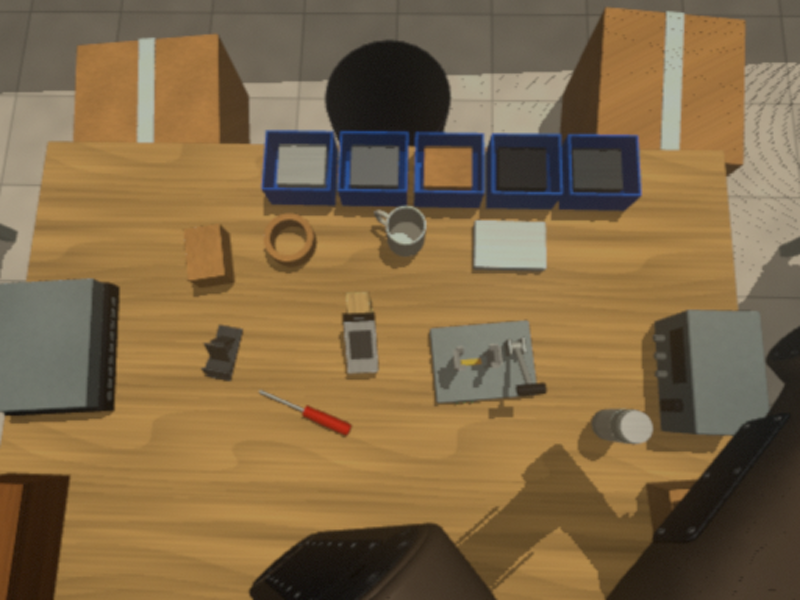

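View pics/side0.png

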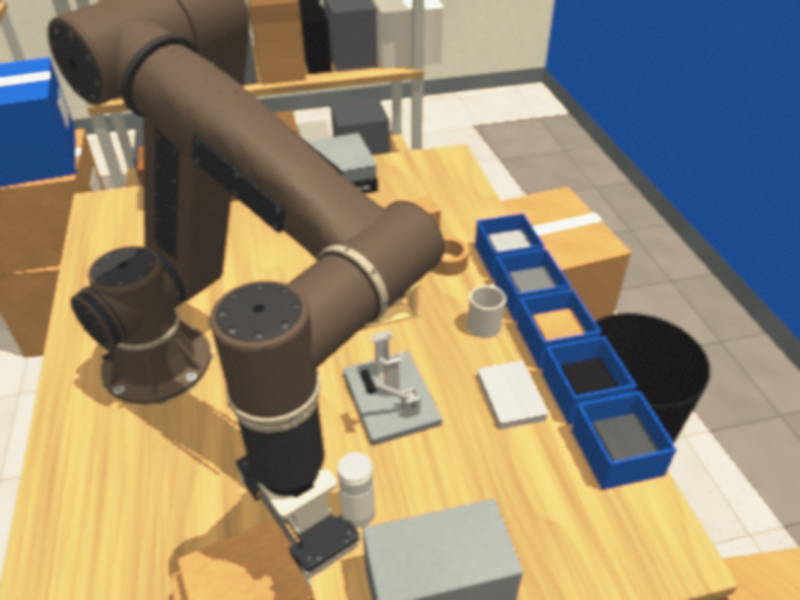

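The top view (800 px scale) shows the module on the wedge near (360,340), the easel near (222,352), and the tester near (485,362) with its lever on the -y side. The side view is blocked by the arm, except for the tester. I'll take enlarged crops to get corner pixels.

```bash
cat >> h.py <<'E'
def crop(im,x,y,w,h,s):
    o=cv2.resize(im[y:y+h,x:x+w],None,fx=s,fy=s,interpolation=cv2.INTER_CUBIC)
    for k in range(x-x%-10 if x%10 else x,x+w,10):
        cv2.line(o,((k-x)*s,0),((k-x)*s,14 if k%50==0 else 6),(0,0,255),1)
        if k%20==0: cv2.putText(o,str(k),((k-x)*s+1,24),0,.35,(0,0,255),1)
    for k in range(y-y%-10 if y%10 else y,y+h,10):
        cv2.line(o,(0,(k-y)*s),(14 if k%50==0 else 6,(k-y)*s),(0,0,255),1)
        if k%20==0: cv2.putText(o,str(k),(8,(k-y)*s+4),0,.35,(0,0,255),1)
    return o
E
python3 - <<'E'
from h import *
c=cam('top'); im=c['img']
a=crop(im,210,180,40,64,6); b=crop(im,125,200,35,50,6); d=crop(im,270,200,84,64,4)
H=400; P=lambda o:cv2.copyMakeBorder(o,0,H-o.shape[0],0,4,0)
cv2.imwrite('pics/c1.png',cv2.hconcat([P(a),P(b),P(d)])); print(cv2.hconcat([P(a),P(b),P(d)]).shape)
E
```

```text
(400, 798, 3)
```

View pics/c1.png

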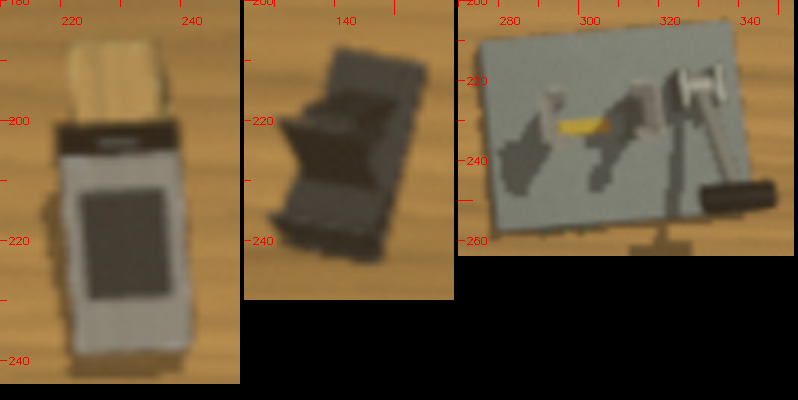

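```bash
python3 - <<'E'
from h import *
c=cam('top'); im=c['img']
for uv,z in [((219.5,200.2),.0978),((239.7,199.8),.0978),((222.3,238.8),.0378),((242,237.7),.0378),((275.5,210.75),.025),((337.5,205),.025),((279,258),.025),((301.3,231.5),.025),((142,208),0.006),((155.7,211),.006),((148,243.7),.006)]:
    print(uv,onz(c,uv,z).round(4))
g=np.clip(255*(im/255.)**.5*1.15,0,255).astype('uint8')
b=crop(g,127,203,34,46,12); d=crop(g,288,212,36,46,10)
H=560; P=lambda o:cv2.copyMakeBorder(o,0,H-o.shape[0],0,4,0)
cv2.imwrite('pics/c2.png',cv2.hconcat([P(b),P(d)]))
E
```

```text
(219.5, 200.2) [0.5533 0.0487 0.0978]
(239.7, 199.8) [ 0.556  -0.0115  0.0978]
(222.3, 238.8) [0.4428 0.0417 0.0378]
(242, 237.7) [ 0.4479 -0.019   0.0378]
(275.5, 210.75) [ 0.5361 -0.1214  0.025 ]
(337.5, 205) [ 0.5593 -0.3161  0.025 ]
(279, 258) [ 0.3897 -0.1344  0.025 ]
(301.3, 231.5) [ 0.4729 -0.2026  0.025 ]
(142, 208) [0.5368 0.3108 0.006 ]
(155.7, 211) [0.5281 0.2652 0.006 ]
(148, 243.7) [0.4227 0.2816 0.006 ]
```

View pics/c2.png

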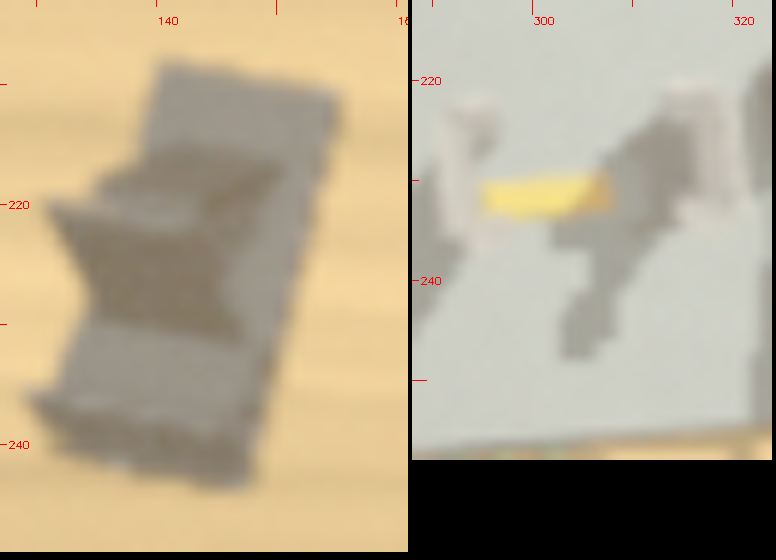

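The top crop gives these positions:
- **Module:** corners at (219.5,200), (240,200), (222,239) and (242,238), so its yaw is about 3.7° and the cap end is near (0.559, 0.019, 0.09).
- **Easel:** lip at the bottom of the image and board behind it, yaw about -10°.
- **Tester:** yaw about 6°, with the brass floor at (301,231.5).

I'll move above the wedge now.

Call:
{"op": "step_arm", "data": {
  "rows": [
    [0.277,0.64,0.045,-0.332,0.087],
    [0.277,0.64,0.045,-0.332,0.087],
    [0.277,0.64,0.045,-0.332,0.087],
    [0.277,0.64,0.045,-0.332,0.087],
    [0.277,0.64,0.045,-0.332,0.087],
    [0.277,0.64,0.045,-0.332,0.087],
    [0.277,0.64,0.045,-0.332,0.087],
    [0.277,0.64,0.045,-0.332,0.087],
    [0.277,0.64,0.045,-0.332,0.087],
    [0.277,0.64,0.045,-0.332,0.087],
    [0.277,0.64,0.045,-0.332,0.087],
    [0.277,0.64,0.045,-0.332,0.087],
    [0.277,0.64,0.045,-0.332,0.087],
    [0.277,0.64,0.045,-0.332,0.087],
    [0.277,0.64,0.045,-0.332,0.087],
    [0.277,0.64,0.045,-0.332,0.087],
    [0.277,0.64,0.045,-0.332,0.087]
  ]
}}

```text
t: 1.9
eef_pos: [0.5374, 0.0171, 0.2713]
ee_rot: [-3.141, -0.001, -3.077]
force: [-0.6, -0.8, 0.3]
width: 0.0866
gripper_force: 0.0
```

```bash
python3 - <<'E'
from h import *
c=cam('side'); im=c['img']; t=cam('top')
print(arm.get_state()['eef_pos'])
print('lever bar', onz(t,(340,249.3),.147), 'board top',onz(t,(130.75,220.1),.078),onz(t,(144.2,222.7),.078),'board bot',onz(t,(134.5,229.5),.017),onz(t,(147,231.75),.017))
def bay(ox,oy,th): 
    R=np.array([[np.cos(th),-np.sin(th)],[np.sin(th),np.cos(th)]]); return lambda p: np.r_[R@np.array(p[:2])+[ox,oy],p[2]]
T=bay(.4729,-.2026,np.radians(6.2)); 
for p in [(-.065,-.085,.147),(0,.0315,.136),(0,-.0315,.136),(0,0,.025)]: print(p,T(p).round(3),proj(c,T(p)).round(1),proj(t,T(p)).round(1))
cv2.imwrite('pics/s1.png',cv2.hconcat([cv2.resize(im,(400,300)),cv2.copyMakeBorder(crop(im,210,190,80,60,5),0,0,0,0,0)]))
E
```

```text
[0.53741325 0.01645744 0.27162168]
lever bar [ 0.41679788 -0.29444371  0.147     ] board top [0.48904546 0.31737183 0.078     ] [0.48225435 0.27568952 0.078     ] board bot [0.46572459 0.3251397  0.017     ] [0.4596759  0.28445966 0.017     ]
(-0.065, -0.085, 0.147) [ 0.417 -0.294  0.147] [235.2 244.4] [339.9 249.1]
(0, 0.0315, 0.136) [ 0.469 -0.171  0.136] [243.6 214.8] [294.6 229.2]
(0, -0.0315, 0.136) [ 0.476 -0.234  0.136] [250.3 228.6] [317.  227.4]
(0, 0, 0.025) [ 0.473 -0.203  0.025] [247.6 245.2] [301.3 231.5]
```

View pics/s1.png

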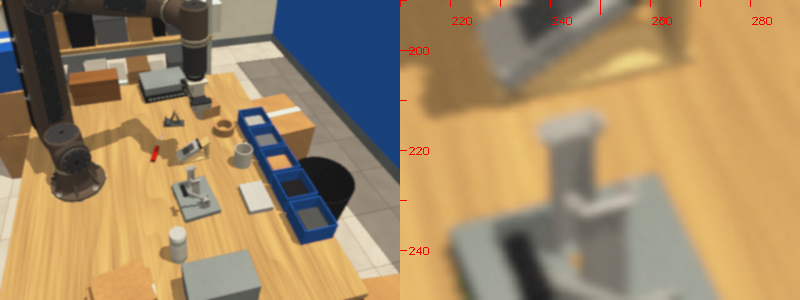

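The bar and rail tops match the prediction, with the far rail at (245,214) and the near rail at (250,230). So the tester is at (0.473,-0.203), yaw 6.2°. Next I'll descend and grip the module's narrow edges.

Call:
{"op": "step_arm", "data": {
  "rows": [
    [0,0.001,-0.05,0,0.087],
    [0,0.001,-0.1,0,0.087],
    [0,0.001,-0.14,0,0.087],
    [0,0.001,-0.17,0,0.087],
    [0,0.001,-0.19,0,0.087],
    [0,0.001,-0.205,0,0.087],
    [0,0.001,-0.213,0,0.087],
    [0,0.001,-0.213,0,0.087],
    [0,0.001,-0.213,0,0.05],
    [0,0.001,-0.213,0,0.05],
    [0,0.001,-0.213,0,0.05],
    [0,0.001,-0.213,0,0.05],
    [0,0.001,-0.213,0,0.05],
    [0,0.001,-0.213,0,0.05]
  ],
  "newtons": 8
}}

```text
t: 3.4
eef_pos: [0.5384, 0.0188, 0.0592]
ee_rot: [3.141, 0.001, -3.077]
force: [-0.9, 1.9, 6.5]
width: 0.0596
gripper_force: 8.0
```

Call:
{"op": "step_arm", "data": {
  "rows": [
    [0,0,0.005,0,0.05],
    [0,0,0.01,0,0.05],
    [0,0,0.02,0,0.05],
    [0,0,0.04,0,0.05],
    [0,0,0.06,0,0.05],
    [0,0,0.09,0,0.05],
    [0,0,0.12,0,0.05],
    [0,0,0.14,0,0.05],
    [0,0,0.15,0,0.05],
    [0,0,0.15,0,0.05]
  ],
  "newtons": 8
}}

```text
t: 4.4
eef_pos: [0.5383, 0.0186, 0.21]
ee_rot: [3.141, 0.002, -3.077]
force: [-0.1, 0.2, -2.8]
width: 0.0599
gripper_force: 8.0
```

```bash
python3 - <<'E'
from h import *
c=cam('side'); im=c['img']; print(arm.get_state()['force'])
p=proj(c,arm.get_state()['eef_pos']).astype(int); print(p)
cv2.imwrite('pics/s2.png',crop(im,p[0]-40,p[1]-45,80,90,6))
E
```

```text
[-0.6914339   0.35351811 -3.575578  ]
[250 157]
```

View pics/s2.png

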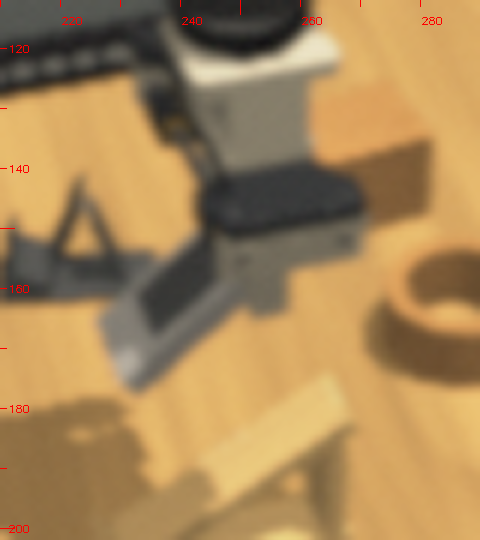

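The module is held and still at about 30°, clear of the wedge. I'll ease the grip so it swings down under its own weight, staying low over the wedge.

Call:
{"op": "step_arm", "data": {
  "rows": [
    [0,0,-0.02,0,0.05],
    [0,0,-0.04,0,0.05],
    [0,0,-0.04,0,0.05],
    [0,0,-0.04,0,0.05],
    [0,0,-0.04,0,0.05]
  ],
  "newtons": 5
}}

```text
t: 4.95
eef_pos: [0.5382, 0.0185, 0.169]
ee_rot: [-3.141, 0.0, -3.077]
force: [-0.0, 0.7, -2.9]
width: 0.06
gripper_force: 5.0
```

```bash
cat >> h.py <<'E'
def tilt(view=None):
    """module tilt from the side view: bright grey near narrow edge vs fingers -> save crop"""
    c=cam('side'); s=arm.get_state(); p=proj(c,s['eef_pos']).astype(int)
    o=crop(c['img'],p[0]-40,p[1]-35,80,80,6)
    if view: cv2.imwrite(view,o)
    return c,s,p
def modline(y):
    """side view: outline of the near lower corner candidates: lowest-left grey pixel of module mask"""
    c,s,p=tilt(); im=c['img']; hsv=cv2.cvtColor(im,cv2.COLOR_BGR2HSV)
    m=((hsv[...,1]<70)&(hsv[...,2]>60)&(hsv[...,2]<190)).astype('uint8')
    x0,y0=p[0]-45,p[1]-5; m[:y0]=0; m[y0+60:]=0; m[:,:x0]=0; m[:,p[0]+15:]=0
    n,l,st,ce=cv2.connectedComponentsWithStats(m); k=1+np.argmax(st[1:,4])
    ys,xs=np.nonzero(l==k); i=ys.argmax(); uv=(xs[ys==ys[i]].mean(),ys[i]+.5)
    v=ray(c,uv); P=c['C']+v*(y-c['C'][1])/v[1]
    G=s['eef_pos']+[0,0,.019]; d=P-G
    return uv,P.round(4),d.round(4),np.degrees(np.arctan2(-d[2],-d[0])).round(1),st[k].tolist()
E
python3 -c "
from h import *
print(modline(-.012)); s=arm.get_state(); print(s['force'],s['moment'],s['width'])"
```

```text
((np.float64(245.5), np.float64(190.5)), array([ 0.5102, -0.012 ,  0.0904]), array([-0.0281, -0.0306, -0.0979]), np.float64(74.0), [241, 161, 25, 30, 294])
[ 0.37859249  0.02329277 -2.44824957] [-0.01462649 -0.05398969  0.00840887] 0.059964289392255336
```

```bash
python3 -c "
from h import *
tilt('pics/s3.png')"
```

```text
(no output)
```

View pics/s3.png

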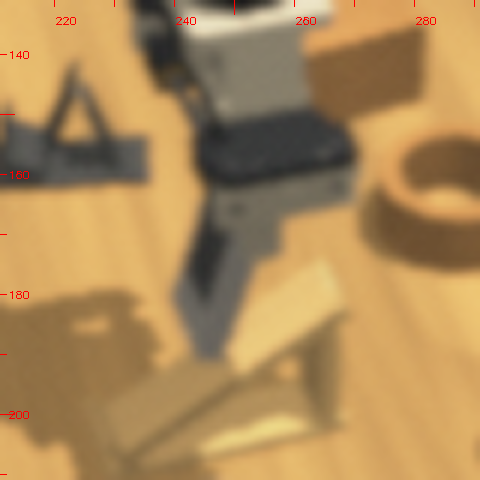

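It has swung to about 21° off upright, which suits the easel. I'll firm the grip and carry it over.

Call:
{"op": "step_arm", "data": {
  "rows": [
    [0,0,0,0,0.05],
    [0,0,0.02,0,0.05],
    [0,0.01,0.05,0,0.05],
    [-0.01,0.04,0.05,-0.05,0.05],
    [-0.02,0.08,0.05,-0.1,0.05],
    [-0.03,0.12,0.05,-0.15,0.05],
    [-0.04,0.16,0.05,-0.2,0.05],
    [-0.05,0.2,0.05,-0.225,0.05],
    [-0.052,0.24,0.05,-0.225,0.05],
    [-0.052,0.265,0.05,-0.225,0.05],
    [-0.052,0.275,0.05,-0.225,0.05],
    [-0.052,0.28,0.05,-0.225,0.05],
    [-0.052,0.28,0.05,-0.225,0.05]
  ],
  "newtons": 20
}}

```text
t: 6.35
eef_pos: [0.4858, 0.2983, 0.2185]
ee_rot: [-3.141, -0.0, 2.981]
force: [-0.2, -0.7, -3.1]
width: 0.0601
gripper_force: 20.0
```

```bash
python3 - <<'E'
from h import *
c=cam('side'); s=arm.get_state(); print(s['eef_pos'],s['ee_rot'][2],s['force'])
th=np.radians(-9.2); Rz=np.array([[np.cos(th),-np.sin(th),0],[np.sin(th),np.cos(th),0],[0,0,1]]); E0=np.array([.469,.302,0])
for p in [(.0176,-.02,.077),(.0176,.02,.077),(-.015,0,.02),(-.033,-.026,.03),(-.033,.026,.03)]: print(p,proj(c,E0+Rz@p).round(1))
p=proj(c,E0).astype(int); print(p)
cv2.imwrite('pics/s4.png',crop(c['img'],p[0]-45,p[1]-60,90,85,7))
E
```

```text
[0.48582496 0.29776926 0.21858679] 2.981051725044919 [-0.24358722  0.28611994 -2.2002351 ]
(0.0176, -0.02, 0.077) [222.9 146.3]
(0.0176, 0.02, 0.077) [222.6 140.4]
(-0.015, 0, 0.02) [215.6 155.1]
(-0.033, -0.026, 0.03) [211.  157.3]
(-0.033, 0.026, 0.03) [210.9 149.5]
[219 158]
```

View pics/s4.png

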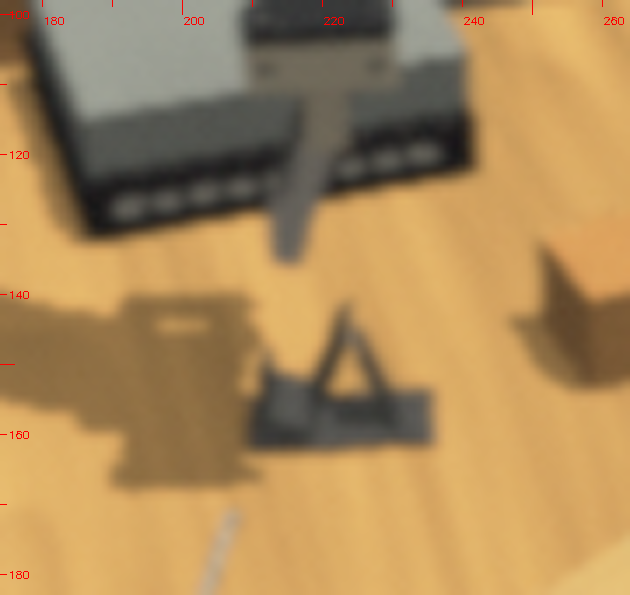

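```bash
python3 - <<'E'
from h import *
c=cam('side'); s=arm.get_state(); e=s['eef_pos']
for uv in [(213.2,134.5),(217.3,135.5),(215.3,135)]:
    v=ray(c,uv); y=.268+.005; print((c['C']+v*(y-c['C'][1])/v[1]-e-[0,0,.019]).round(4))
E
```

```text
[-0.0379 -0.0245 -0.0934]
[-0.0223 -0.0245 -0.1007]
[-0.0299 -0.0245 -0.0971]
```

The lip-to-board gap is at about (215,155) and the module's bottom is at (215,135), directly above it at about 20° lean. I'll lower it in.

Call:
{"op": "step_arm", "data": {
  "rows": [
    [0,0,-0.03,0,0.05],
    [0,0,-0.06,0,0.05],
    [0,0,-0.085,0,0.05],
    [0,0,-0.1,0,0.05],
    [0,0,-0.106,0,0.05],
    [0,0,-0.11,0,0.05],
    [0,0,-0.112,0,0.05],
    [0,0,-0.114,0,0.05],
    [0,0,-0.114,0,0.05]
  ],
  "newtons": 15
}}

```text
t: 7.35
eef_pos: [0.4859, 0.2987, 0.1051]
ee_rot: [3.141, 0.0, 2.981]
force: [-1.7, 0.4, -2.8]
width: 0.0601
gripper_force: 15.0
```

Call:
{"op": "step_arm", "data": {
  "rows": [
    [0,0,-0.002,0,0.05],
    [0,0,-0.004,0,0.05],
    [0,0,-0.006,0,0.05],
    [0,0,-0.006,0,0.05]
  ],
  "newtons": 10
}}

```text
t: 7.75
eef_pos: [0.4867, 0.2987, 0.0993]
ee_rot: [3.141, 0.002, 2.982]
force: [0.9, -0.7, 3.5]
width: 0.0598
gripper_force: 10.0
```

```bash
python3 - <<'E'
from h import *
c=cam('side'); s=arm.get_state(); print(s['eef_pos'],s['force'])
p=[219,158]
cv2.imwrite('pics/s5.png',crop(c['img'],p[0]-40,p[1]-55,80,70,8))
E
```

```text
[0.48666675 0.29872184 0.09927686] [ 1.37536753 -0.79870541  3.45960051]
```

View pics/s5.png

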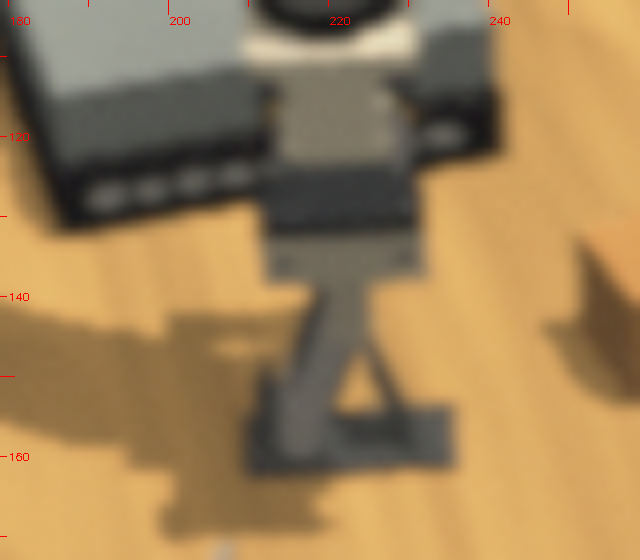

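The module stands in the easel with its foot between the lip and the board at about (215,158), and the force reversed on touch. I'll let go gently and rise clear, turning for the regrasp.

Call:
{"op": "step_arm", "data": {
  "rows": [
    [0,0,0,0,0.055],
    [0,0,0,0,0.055],
    [0,0,0,0,0.065],
    [0,0,0,0,0.075],
    [0,0,0,0,0.087],
    [0,0,0,0,0.087],
    [0,0,0.03,0,0.087],
    [0,0,0.07,0,0.087],
    [0,0,0.11,0.15,0.087],
    [0,0,0.14,0.3,0.087],
    [0,0,0.14,0.45,0.087],
    [0,0,0.14,0.6,0.087],
    [0,0,0.14,0.75,0.087],
    [0,0,0.14,0.9,0.087],
    [0,0,0.14,1.05,0.087],
    [0,0,0.14,1.2,0.087],
    [0,0,0.14,1.35,0.087],
    [0,0,0.14,1.5,0.087],
    [0,0,0.14,1.571,0.087],
    [0,0,0.14,1.571,0.087]
  ],
  "newtons": 3
}}

```text
t: 9.8
eef_pos: [0.4857, 0.2985, 0.2384]
ee_rot: [3.141, -0.0, -1.73]
force: [0.3, 0.9, 0.7]
width: 0.0865
gripper_force: 0.0
```

```bash
python3 - <<'E'
from h import *
c=cam('side'); s=arm.get_state(); print(s['eef_pos'],s['ee_rot'],s['force'],s['width'])
cv2.imwrite('pics/s6.png',crop(c['img'],179,83,90,90,6))
E
```

```text
[0.48573359 0.29844137 0.23840198] [ 3.14137167e+00 -1.55516703e-04 -1.73259053e+00] [-0.19260128  0.50320699  0.58409693] 0.08680742141226251
```

View pics/s6.png

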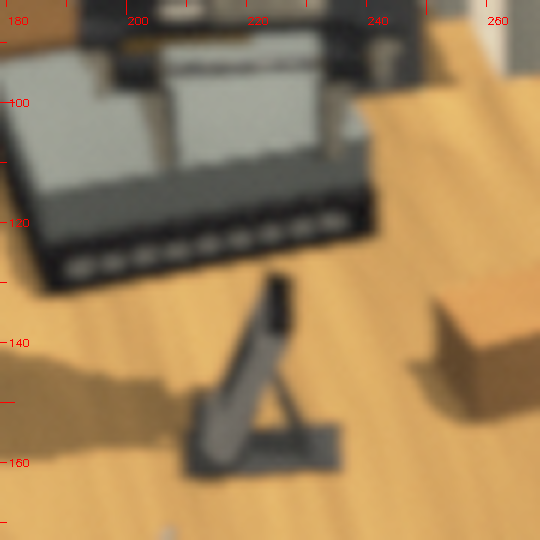

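The module leans in the easel with its cap at about (225,131) and its foot at about (216,158). I'll check that against the nominal pose.

```bash
python3 - <<'E'
from h import *
c=cam('side'); th=np.radians(-9.2); X=np.array([np.cos(th),np.sin(th),0]); Y=np.array([-np.sin(th),np.cos(th),0]); Z=np.array([0,0,1.])
E0=np.array([.469,.302,0]); l=np.radians(22); a=np.sin(l)*X+np.cos(l)*Z; n=-np.cos(l)*X+np.sin(l)*Z
O=E0-.015*X+.02*Z
for nm,k,q,yy in [('top near back',.12,-.009,-.03),('top near front',.12,.009,-.03),('top far front',.12,.009,.03),('top far back',.12,-.009,.03),('cap near back',.108,-.009,-.03),('bot near front',0,.009,-.03),('bot near back',0,-.009,-.03)]:
    P=O+k*a+q*n+yy*Y; print(nm,P.round(3),proj(c,P).round(1))
# dark pixels of cap
g=cv2.cvtColor(c['img'],cv2.COLOR_BGR2GRAY); m=np.zeros_like(g); m[122:145,214:234]=(g[122:145,214:234]<60)
n_,l_,st,ce=cv2.connectedComponentsWithStats(m); print(st[1:].tolist(),ce[1:].round(1).tolist())
for r in range(126,142): print(r,g[r,216:232].tolist())
E
```

```text
top near back [0.502 0.266 0.128] [227.5 137. ]
top near front [0.486 0.269 0.135] [223.1 135.8]
top far front [0.495 0.328 0.135] [222.8 127. ]
top far back [0.512 0.325 0.128] [227.1 128.2]
cap near back [0.498 0.267 0.117] [226.5 139.4]
bot near front [0.441 0.276 0.023] [213.5 159.1]
bot near back [0.458 0.273 0.017] [217.8 160.2]
[[215, 122, 2, 1, 2], [214, 122, 20, 5, 36], [224, 130, 3, 9, 25]] [[215.5, 122.0], [223.1, 123.7], [225.0, 133.7]]
126 [64, 75, 89, 102, 107, 109, 113, 122, 137, 149, 155, 159, 164, 173, 178, 182]
127 [117, 126, 141, 151, 156, 153, 148, 140, 142, 153, 161, 167, 173, 178, 181, 184]
128 [161, 164, 170, 175, 175, 169, 151, 125, 108, 112, 129, 148, 165, 176, 183, 184]
129 [177, 175, 178, 178, 176, 169, 143, 101, 68, 66, 84, 118, 149, 171, 181, 184]
130 [181, 177, 178, 178, 177, 165, 134, 92, 51, 39, 59, 100, 142, 169, 178, 183]
131 [182, 178, 177, 177, 174, 159, 125, 85, 48, 33, 56, 99, 142, 167, 178, 181]
132 [183, 180, 176, 176, 170, 150, 118, 79, 51, 34, 56, 98, 142, 167, 177, 179]
133 [184, 180, 177, 172, 161, 140, 107, 75, 49, 37, 56, 95, 140, 168, 176, 180]
134 [184, 182, 177, 168, 150, 125, 98, 72, 50, 39, 53, 93, 139, 168, 176, 180]
135 [185, 182, 175, 160, 136, 111, 92, 71, 49, 39, 53, 93, 139, 169, 177, 178]
136 [186, 182, 172, 149, 117, 97, 87, 71, 48, 38, 53, 92, 138, 169, 177, 178]
137 [185, 181, 165, 134, 100, 87, 86, 70, 46, 38, 54, 96, 142, 170, 178, 177]
138 [185, 176, 154, 116, 86, 86, 90, 81, 66, 59, 72, 110, 150, 174, 179, 179]
139 [183, 170, 137, 96, 77, 91, 102, 101, 93, 88, 99, 131, 164, 177, 181, 179]
140 [178, 157, 117, 78, 72, 92, 105, 107, 106, 105, 119, 145, 169, 178, 180, 179]
141 [174, 144, 99, 70, 75, 94, 105, 109, 110, 120, 135, 156, 171, 178, 180, 180]
```

The cap spans 223–227.5 by 128–139 px, which matches the nominal pose to about 1 px. I'll descend and close across the thickness.

Call:
{"op": "step_arm", "data": {
  "rows": [
    [0.006,0,-0.03,0,0.087],
    [0.006,0,-0.07,0,0.087],
    [0.006,0,-0.1,0,0.087],
    [0.006,0,-0.125,0,0.087],
    [0.006,0,-0.138,0,0.087],
    [0.006,0,-0.142,0,0.087],
    [0.006,0,-0.142,0,0.07],
    [0.006,0,-0.142,0,0.05],
    [0.006,0,-0.142,0,0.035],
    [0.006,0,-0.142,0,0.01],
    [0.006,0,-0.142,0,0.01],
    [0.006,0,-0.142,0,0.01],
    [0.006,0,-0.142,0,0.01]
  ],
  "newtons": 8
}}

```text
t: 11.2
eef_pos: [0.4919, 0.2985, 0.0967]
ee_rot: [-3.141, 0.0, -1.731]
force: [0.1, 0.5, -1.2]
width: 0.0369
gripper_force: 0.0
```

Call:
{"op": "step_arm", "data": {
  "rows": [
    [0,0,0,0,0.01],
    [0,0,0,0,0.01],
    [0,0,0,0,0.01]
  ],
  "newtons": 8
}}

```text
t: 11.5
eef_pos: [0.4918, 0.2985, 0.0966]
ee_rot: [3.142, 0.0, -1.731]
force: [-0.6, -0.0, 1.7]
width: 0.0322
gripper_force: 7.3
```

Both pads now touch the leaning module at about 32 mm opening, as expected. Now I'll swing it upright about its foot.

Call:
{"op": "step_arm", "data": {
  "rows": [
    [-0.004,0.001,0.001,0,0.01],
    [-0.008,0.001,0.003,0,0.01],
    [-0.012,0.002,0.004,0,0.01],
    [-0.016,0.003,0.005,0,0.01],
    [-0.02,0.003,0.006,0,0.01],
    [-0.024,0.004,0.007,0,0.01],
    [-0.028,0.005,0.008,0,0.01],
    [-0.031,0.005,0.009,0,0.01],
    [-0.034,0.005,0.01,0,0.01],
    [-0.034,0.005,0.01,0,0.01],
    [-0.034,0.005,0.01,0,0.01]
  ],
  "newtons": 8
}}

```text
t: 12.6
eef_pos: [0.4575, 0.3031, 0.1062]
ee_rot: [3.141, -0.001, -1.731]
force: [-1.7, -0.5, -2.5]
width: 0.0179
gripper_force: 8.0
```

It's upright and flush in the pads at 17.9 mm. I'll firm the grip, lift, and carry it above the tester.

Call:
{"op": "step_arm", "data": {
  "rows": [
    [0,0,0,0,0.005],
    [0,0,0.01,0,0.005],
    [0,0,0.03,0,0.005],
    [0,0,0.06,0,0.005],
    [0,0,0.1,0,0.005],
    [0,-0.01,0.135,0,0.005],
    [0,-0.04,0.155,0.02,0.005],
    [0.002,-0.08,0.155,0.06,0.005],
    [0.004,-0.12,0.155,0.1,0.005],
    [0.006,-0.16,0.155,0.14,0.005],
    [0.007,-0.2,0.155,0.18,0.005],
    [0.009,-0.24,0.155,0.22,0.005],
    [0.01,-0.28,0.155,0.26,0.005],
    [0.011,-0.32,0.155,0.269,0.005],
    [0.012,-0.36,0.155,0.269,0.005],
    [0.013,-0.4,0.155,0.269,0.005],
    [0.014,-0.44,0.155,0.269,0.005],
    [0.015,-0.475,0.155,0.269,0.005],
    [0.015,-0.495,0.155,0.269,0.005],
    [0.015,-0.506,0.155,0.269,0.005]
  ],
  "newtons": 25
}}

```text
t: 14.6
eef_pos: [0.4727, -0.2045, 0.2622]
ee_rot: [-3.141, -0.001, -1.464]
force: [-0.3, 0.2, -2.7]
width: 0.0176
gripper_force: 25.0
```

```bash
python3 - <<'E'
from h import *
c=cam('side'); t=cam('top'); s=arm.get_state(); e=s['eef_pos']; print(e,s['ee_rot'],s['force'],s['width'])
th=np.radians(6.2); X=np.array([np.cos(th),np.sin(th),0]); Y=np.array([-np.sin(th),np.cos(th),0])
B=e.copy(); B[2]-=.083
for yy in(-.03,.03):
  for x in(-.009,.009): print(yy,x,proj(c,B+x*X+yy*Y).round(1), 'top',proj(c,B+x*X+yy*Y+[0,0,.12]).round(1))
cv2.imwrite('pics/n7.png',c['img'])
p=proj(c,B).astype(int); hsv=cv2.cvtColor(c['img'],cv2.COLOR_BGR2HSV); g=hsv[...,2]
print(p)
for r in range(p[1]-14,p[1]+14,2): print(r,' '.join('%3d/%-3d'%(g[r,k],hsv[r,k,1]) for k in range(p[0]-14,p[0]+14,2)))
E
```

```text
[ 0.47275802 -0.20373805  0.26193036] [-3.14135070e+00 -3.17862785e-04 -1.46374135e+00] [ 0.10945403  0.34364796 -2.80181559] 0.01766856210500381
-0.03 -0.009 [247.1 219.5] top [246.2 189.5]
-0.03 0.009 [252.8 218. ] top [252.3 188.1]
0.03 -0.009 [240.7 206.3] top [239.5 176.5]
0.03 0.009 [246.3 204.9] top [245.4 175.1]
[246 212]
198 238/116 238/116 238/115 238/115 204/123  71/57   56/14  104/27  124/29  127/32  158/89  183/124 185/125 186/125
200 238/116 238/116 239/114 238/116 195/118  71/61   56/14  103/27  123/27  126/30  160/88  199/120 216/118 222/117
202 239/114 239/115 234/117 207/124 149/106  73/45   56/18  102/28  123/27  128/34  200/98  236/110 239/109 235/112
204 237/116 223/122 187/125 171/124 152/102  88/43   58/18  101/25  123/27  127/32  185/95  214/120 204/126 204/129
206 198/125 173/122 190/122 206/121 179/107 111/53   67/19   96/24  122/29  127/34  174/100 215/133 221/135 230/133
208 163/124 185/120 210/121 208/124 188/122 132/79   84/27   96/24  122/31  128/34  193/110 228/133 227/134 232/132
210 188/132 203/133 222/132 228/133 226/134 191/120 107/48  101/25  121/
[... 155 characters left out ...]
/134
214 238/130 233/132 230/126 200/103 159/66  143/43  122/33  110/28  122/27  127/34  184/104 228/132 230/133 227/134
216 239/128 235/131 221/123 160/65  132/31  132/29  123/27  112/30  120/28  127/34  182/99  228/131 231/132 227/135
218 239/127 237/130 229/130 189/107 126/45  115/29  109/28  110/30  130/47  160/81  200/116 227/134 231/134 229/136
220 237/130 238/130 233/132 224/130 144/78  108/28  106/26  108/31  148/81  217/130 224/135 227/135 231/134 231/135
222 236/130 239/129 235/130 227/131 148/84  109/28  107/26  108/31  148/86  222/133 226/135 226/134 230/132 231/135
224 235/130 238/131 236/132 228/131 154/89  111/28  108/28  106/29  143/80  222/132 227/134 224/128 224/115 220/111
```

The module hangs upright at the expected pixels, with its near bottom edge at row 218.3 against 218.7 predicted, roughly centred over the slot. I'll lower it into the flare while watching the force.

Call:
{"op": "step_arm", "data": {
  "rows": [
    [0.001,0.001,-0.01,0,0.005],
    [0.001,0.001,-0.02,0,0.005],
    [0.001,0.001,-0.03,0,0.005],
    [0.001,0.001,-0.036,0,0.005],
    [0.001,0.001,-0.041,0,0.005],
    [0.001,0.001,-0.045,0,0.005],
    [0.001,0.001,-0.048,0,0.005]
  ],
  "newtons": 15
}}

```text
t: 15.4
eef_pos: [0.4739, -0.2015, 0.2133]
ee_rot: [3.142, -0.0, -1.462]
force: [0.4, -1.0, -2.8]
width: 0.0179
gripper_force: 15.0
```

Call:
{"op": "step_arm", "data": {
  "rows": [
    [0,-0.001,-0.003,0,0.005],
    [0,-0.001,-0.006,0,0.005],
    [0,-0.001,-0.009,0,0.005],
    [0,-0.001,-0.012,0,0.005]
  ],
  "newtons": 15
}}

```text
t: 15.8
eef_pos: [0.4742, -0.2023, 0.2017]
ee_rot: [-3.14, 0.0, -1.462]
force: [0.4, 2.6, -2.4]
width: 0.0178
gripper_force: 15.0
```

Call:
{"op": "step_arm", "data": {
  "rows": [
    [0,0,-0.004,0,0.005],
    [0,0,-0.008,0,0.005],
    [0,0,-0.012,0,0.005],
    [0,0,-0.016,0,0.005],
    [0,0,-0.02,0,0.005]
  ],
  "newtons": 15
}}

```text
t: 16.3
eef_pos: [0.4738, -0.2024, 0.1812]
ee_rot: [3.142, 0.0, -1.462]
force: [-0.4, 4.8, -0.3]
width: 0.018
gripper_force: 15.0
```

Call:
{"op": "step_arm", "data": {
  "rows": [
    [0,0.001,0,0,0.005],
    [0,0.002,0,0,0.005],
    [0,0.002,0,0,0.005]
  ],
  "newtons": 15
}}

```text
t: 16.6
eef_pos: [0.4738, -0.2008, 0.1816]
ee_rot: [3.141, -0.0, -1.462]
force: [-0.1, -0.1, -2.7]
width: 0.0181
gripper_force: 15.0
```

```bash
python3 -c "
from h import *
for i in range(3):
  c=cam('side'); s=arm.get_state(); print(s['force'].round(2),s['moment'].round(3),s['eef_pos'].round(4))"
```

```text
[ 0.56 -0.14 -3.44] [ 0.029  0.11  -0.019] [ 0.4739 -0.2008  0.1816]
[-0.27  0.05 -2.89] [-0.029  0.154 -0.037] [ 0.4739 -0.2007  0.1817]
[-0.08 -0.77 -2.99] [-0.065  0.143  0.024] [ 0.4739 -0.2007  0.1817]
```

That relieved the side force. Continuing down.

Call:
{"op": "step_arm", "data": {
  "rows": [
    [0,0,-0.005,0,0.005],
    [0,0,-0.01,0,0.005],
    [0,0,-0.015,0,0.005],
    [0,0,-0.02,0,0.005],
    [0,0,-0.025,0,0.005],
    [0,0,-0.03,0,0.005],
    [0,0,-0.035,0,0.005]
  ],
  "newtons": 15
}}

```text
t: 17.45
eef_pos: [0.4738, -0.2005, 0.1461]
ee_rot: [3.141, 0.0, -1.462]
force: [-0.3, -0.4, -2.0]
width: 0.0177
gripper_force: 15.0
```

Call:
{"op": "step_arm", "data": {
  "rows": [
    [0,0,-0.005,0,0.005],
    [0,0,-0.01,0,0.005],
    [0,0,-0.015,0,0.005],
    [0,0,-0.02,0,0.005],
    [0,0,-0.025,0,0.005],
    [0,0,-0.028,0,0.005],
    [0,0,-0.03,0,0.005]
  ],
  "newtons": 15
}}

```text
t: 18.15
eef_pos: [0.4738, -0.2005, 0.1162]
ee_rot: [3.141, 0.0, -1.462]
force: [1.0, -0.4, -3.7]
width: 0.0181
gripper_force: 15.0
```

Call:
{"op": "step_arm", "data": {
  "rows": [
    [0,0,-0.002,0,0.005],
    [0,0,-0.004,0,0.005],
    [0,0,-0.005,0,0.005],
    [0,0,-0.005,0,0.005]
  ],
  "newtons": 15
}}

```text
t: 18.55
eef_pos: [0.4738, -0.2005, 0.1115]
ee_rot: [3.141, 0.0, -1.462]
force: [0.5, 0.4, -4.0]
width: 0.0179
gripper_force: 15.0
```

Call:
{"op": "step_arm", "data": {
  "rows": [
    [0,0,-0.001,0,0.005],
    [0,0,-0.002,0,0.005],
    [0,0,-0.003,0,0.005],
    [0,0,-0.003,0,0.005]
  ],
  "newtons": 15
}}

```text
t: 18.95
eef_pos: [0.4738, -0.2005, 0.1084]
ee_rot: [3.141, 0.0, -1.462]
force: [-0.3, -1.2, -2.5]
width: 0.0182
gripper_force: 15.0
```

Call:
{"op": "step_arm", "data": {
  "rows": [
    [0,0,-0.001,0,0.005],
    [0,0,-0.002,0,0.005],
    [0,0,-0.003,0,0.005],
    [0,0,-0.003,0,0.005]
  ],
  "newtons": 15
}}

```text
t: 19.35
eef_pos: [0.4748, -0.2007, 0.1079]
ee_rot: [-3.14, -0.001, -1.461]
force: [-6.1, 5.7, 18.5]
width: 0.018
gripper_force: 15.0
```

It has touched the floor: z force rose to 18.5 N at TCP 0.108, as predicted. I'll ease off the press, let go, and rise.

Call:
{"op": "step_arm", "data": {
  "rows": [
    [0,0,0.002,0,0.005],
    [0,0,0.002,0,0.005],
    [0,0,0.002,0,0.03],
    [0,0,0.002,0,0.05],
    [0,0,0.002,0,0.06],
    [0,0,0.002,0,0.06],
    [0,0,0.002,0,0.06],
    [0,0,0.002,0,0.06],
    [0,0,0.002,0,0.06],
    [0,0,0.02,0,0.06],
    [0,0,0.05,0,0.06],
    [0,0,0.09,0,0.06],
    [0,0,0.13,0,0.06]
  ],
  "newtons": 5
}}

```text
t: 20.65
eef_pos: [0.4734, -0.2005, 0.2368]
ee_rot: [3.141, 0.0, -1.462]
force: [1.0, -0.3, 1.5]
width: 0.0599
gripper_force: 0.0
```

```bash
python3 - <<'E'
from h import *
c=cam('side'); s=arm.get_state(); print(s['eef_pos'].round(4),s['force'].round(2),s['width'])
th=np.radians(6.2); X=np.array([np.cos(th),np.sin(th),0]); Y=np.array([-np.sin(th),np.cos(th),0]); Z=np.array([0,0,1])
B=np.array([.4738,-.2008,.025])
for yy in(-.03,.03):
  for x in(-.009,.009): print(yy,x,proj(c,B+x*X+yy*Y+.12*Z).round(1),proj(c,B+x*X+yy*Y+.108*Z).round(1))
g=cv2.cvtColor(c['img'],cv2.COLOR_BGR2GRAY)
print('     ',list(range(236,262)))
for r in range(206,236): print(r,g[r,236:262].tolist())
E
```

```text
[ 0.4766 -0.2017  0.2443] [ 3.46 -1.02  8.16] 0.05979203207879673
-0.03 -0.009 [247.4 226.5] [247.5 229.2]
-0.03 0.009 [253. 225.] [253.  227.7]
0.03 -0.009 [241.2 213.4] [241.3 216.1]
0.03 0.009 [246.6 212. ] [246.7 214.7]
      [236, 237, 238, 239, 240, 241, 242, 243, 244, 245, 246, 247, 248, 249, 250, 251, 252, 253, 254, 255, 256, 257, 258, 259, 260, 261]
206 [159, 171, 173, 177, 183, 188, 190, 191, 190, 187, 183, 176, 170, 167, 168, 168, 169, 173, 175, 176, 181, 186, 191, 194, 192, 190]
207 [179, 188, 190, 185, 182, 178, 173, 170, 168, 167, 168, 169, 170, 174, 179, 182, 184, 186, 185, 185, 185, 190, 195, 196, 195, 193]
208 [177, 180, 177, 171, 168, 167, 167, 171, 173, 178, 181, 182, 184, 184, 187, 188, 190, 191, 189, 186, 186, 189, 193, 196, 196, 194]
209 [170, 171, 174, 173, 176, 180, 183, 187, 189, 190, 190, 188, 188, 187, 189, 189, 190, 191, 190, 187, 186, 189, 193, 196, 196, 195]
210 [182, 186, 188, 188, 188, 189, 191, 193, 195, 194, 190, 186, 186, 188, 187, 188, 190, 190, 191, 188, 187, 188, 190, 194, 196, 196]
211 [194, 197, 196, 194, 192, 190, 191, 190, 188, 183, 177, 175,
[... 2460 characters left out ...]
 195, 194, 187, 179, 173, 167, 167, 166, 167]
231 [113, 110, 108, 106, 104, 99, 94, 110, 136, 158, 169, 177, 184, 189, 184, 176, 171, 167, 159, 159, 164, 166, 166, 167, 167, 166]
232 [108, 108, 107, 106, 102, 95, 85, 83, 102, 132, 160, 173, 172, 164, 152, 139, 131, 125, 128, 142, 159, 166, 167, 166, 167, 167]
233 [108, 109, 107, 106, 103, 97, 83, 66, 72, 100, 126, 137, 133, 123, 116, 110, 107, 109, 124, 144, 160, 166, 166, 166, 166, 166]
234 [107, 107, 107, 106, 104, 98, 85, 67, 64, 84, 100, 108, 110, 106, 105, 105, 105, 110, 124, 145, 161, 165, 166, 166, 166, 166]
235 [105, 107, 108, 105, 104, 99, 89, 70, 66, 80, 96, 103, 106, 108, 109, 109, 109, 112, 125, 146, 161, 166, 167, 167, 167, 167]
```

The black cap sits at cols 242–251, rows 213–227, matching the seated prediction. I'll confirm the depth by touching its top gently with closed fingers (expected z ≈ 0.145).

Call:
{"op": "step_arm", "data": {
  "rows": [
    [0,0,0,0,0.0],
    [0,0,0,0,0.0],
    [0,0,-0.03,0,0.0],
    [0,0,-0.06,0,0.0],
    [0,0,-0.08,0,0.0],
    [0,0,-0.086,0,0.0],
    [0,0,-0.089,0,0.0],
    [0,0,-0.091,0,0.0],
    [0,0,-0.093,0,0.0],
    [0,0,-0.094,0,0.0]
  ],
  "newtons": 5
}}

```text
t: 21.7
eef_pos: [0.4773, -0.2009, 0.1452]
ee_rot: [-3.134, -0.002, -1.46]
force: [-0.3, 4.3, 22.2]
width: 0.0006
gripper_force: 10.7
```

Contact came at z = 0.1452, so the module is fully home. Next I'll rise, move over the lever bar and swing it down along its arc.

Call:
{"op": "step_arm", "data": {
  "rows": [
    [0,0,0.02,0,0.0],
    [0,0,0.06,0,0.0],
    [-0.015,-0.03,0.07,0,0.0],
    [-0.035,-0.065,0.07,0,0.0],
    [-0.054,-0.104,0.07,0,0.0],
    [-0.054,-0.104,0.05,0,0.0],
    [-0.054,-0.104,0.03,0,0.0],
    [-0.054,-0.104,0.028,0,0.0]
  ],
  "newtons": 5
}}

```text
t: 22.5
eef_pos: [0.4186, -0.3045, 0.1683]
ee_rot: [3.14, 0.001, -1.463]
force: [-0.6, -0.7, 0.0]
width: 0.0002
gripper_force: 0.0
```

Call:
{"op": "step_arm", "data": {
  "rows": [
    [0,0,-0.01,0,0.0],
    [-0.005,-0.001,-0.018,0,0.0],
    [-0.01,-0.001,-0.025,0,0.0],
    [-0.015,-0.002,-0.032,0,0.0],
    [-0.019,-0.002,-0.038,0,0.0],
    [-0.023,-0.002,-0.046,0,0.0],
    [-0.027,-0.003,-0.055,0,0.0],
    [-0.03,-0.003,-0.064,0,0.0],
    [-0.032,-0.003,-0.072,0,0.0],
    [-0.034,-0.004,-0.08,0,0.0],
    [-0.034,-0.004,-0.084,0,0.0]
  ],
  "newtons": 5
}}

```text
t: 23.6
eef_pos: [0.3841, -0.3082, 0.0855]
ee_rot: [3.139, 0.001, -1.461]
force: [-5.7, -0.0, 7.2]
width: 0.0002
gripper_force: 3.4
```

Call:
{"op": "step_arm", "data": {
  "rows": [
    [0,0,-0.002,0,0.0],
    [0,0,-0.004,0,0.0],
    [-0.001,0,-0.006,0,0.0],
    [-0.001,0,-0.008,0,0.0],
    [-0.001,0,-0.008,0,0.0]
  ],
  "newtons": 5
}}

```text
t: 24.1
eef_pos: [0.3839, -0.3084, 0.078]
ee_rot: [3.14, 0.0, -1.461]
force: [-4.8, 0.1, 7.0]
width: 0.0006
gripper_force: 3.3
```

Call:
{"op": "step_arm", "data": {
  "rows": [
    [0,0,-0.001,0,0.0],
    [0,0,-0.002,0,0.0],
    [0,0,-0.0025,0,0.0],
    [0,0,-0.0025,0,0.0]
  ],
  "newtons": 5
}}

```text
t: 24.5
eef_pos: [0.3838, -0.3084, 0.0761]
ee_rot: [3.14, -0.0, -1.461]
force: [-7.3, 1.2, 11.6]
width: 0.0007
gripper_force: 6.1
```

The force rise at z = 0.076 marks the stop. I'll let the lever back up along its arc, then rise clear.

Call:
{"op": "step_arm", "data": {
  "rows": [
    [0.001,0,0.01,0,0.0],
    [0.003,0,0.018,0,0.0],
    [0.006,0.001,0.027,0,0.0],
    [0.01,0.001,0.036,0,0.0],
    [0.014,0.002,0.045,0,0.0],
    [0.019,0.002,0.054,0,0.0],
    [0.024,0.003,0.062,0,0.0],
    [0.029,0.003,0.07,0,0.0],
    [0.034,0.004,0.078,0,0.0],
    [0.035,0.004,0.086,0,0.0],
    [0.035,0.004,0.11,0,0.0],
    [0.02,-0.04,0.15,0,0.0],
    [0,-0.08,0.19,0,0.0],
    [-0.02,-0.12,0.2,0,0.0],
    [-0.02,-0.12,0.2,0,0.0],
    [-0.02,-0.12,0.2,0,0.0]
  ],
  "newtons": 5
}}

```text
t: 26.1
eef_pos: [0.3637, -0.43, 0.2755]
ee_rot: [-3.142, -0.0, -1.465]
force: [-0.0, 0.2, 0.4]
width: 0.0003
gripper_force: 0.0
```

```bash
python3 - <<'E'
from h import *
t=cam('top'); s=arm.get_state(); print(s['eef_pos'].round(4),s['force'].round(2),s['t'])
g=cv2.cvtColor(t['img'],cv2.COLOR_BGR2GRAY)
m=np.zeros_like(g); m[225:265,325:365]=g[225:265,325:365]<55
n,l,st,ce=cv2.connectedComponentsWithStats(m); print('bar',[(a.tolist(),b.round(1).tolist()) for a,b in zip(st[1:],ce[1:]) if a[4]>20],'expect about',(340,249.3))
m[:]=0; m[205:245,285:330]=g[205:245,285:330]<55
n,l,st,ce=cv2.connectedComponentsWithStats(m); print('cap',[(a.tolist(),b.round(1).tolist()) for a,b in zip(st[1:],ce[1:]) if a[4]>20],'expect',proj(t,[.4738,-.2008,.145]).round(1))
E
```

```text
[ 0.364  -0.4288  0.2746] [ 0.95 -0.2  -0.84] 26.15
bar [([325, 225, 36, 40, 674], [344.7, 247.5])] expect about (340, 249.3)
cap [] expect [305.6 227.7]
```

The arm blocks the top view here, so I'll back off to the start area and check.

Call:
{"op": "step_arm", "data": {
  "rows": [
    [-0.02,-0.04,0,0,0.0],
    [-0.04,-0.08,0,0,0.0],
    [-0.06,-0.12,0,0,0.0],
    [-0.08,-0.16,0,0,0.0],
    [-0.1,-0.19,0,0,0.0],
    [-0.1,-0.19,0,0,0.0],
    [-0.1,-0.19,0,0,0.0]
  ]
}}

```text
t: 26.85
eef_pos: [0.2649, -0.6177, 0.2733]
ee_rot: [3.14, 0.003, -1.463]
force: [0.7, -0.4, -0.6]
width: 0.0009
gripper_force: 0.0
```

```bash
python3 - <<'E'
from h import *
t=cam('top'); s=arm.get_state(); print(s['eef_pos'].round(4),s['force'].round(2),s['t'])
g=cv2.cvtColor(t['img'],cv2.COLOR_BGR2GRAY)
for nm,(x,y,w,h) in dict(bar=(325,225,40,40),cap=(285,205,45,40)).items():
    m=np.zeros_like(g); m[y:y+h,x:x+w]=g[y:y+h,x:x+w]<60
    n,l,st,ce=cv2.connectedComponentsWithStats(m); print(nm,[(a.tolist(),b.round(1).tolist()) for a,b in zip(st[1:],ce[1:]) if a[4]>15])
print('expect bar (340,249.3), cap',proj(t,[.4738,-.2008,.145]).round(1))
E
```

```text
[ 0.2654 -0.6174  0.2739] [-0.02  0.59 -0.64] 26.9
bar [([331, 246, 18, 8, 114], [339.4, 249.0])]
cap [([295, 225, 21, 9, 142], [304.8, 229.3])]
expect bar (340,249.3), cap [305.6 227.7]
```

The bar is back at its rest pixel (339.4,249) and the cap is at (304.8,229.3) as expected (its mask includes the near face). Handing in.

```bash
python3 -c "
from station import arm
print(arm.job_done())"
```

```text
the job is handed in; nothing more can be done
None
```

The job is handed in: the module is fully home and released, the lever went to its stop and came back up, and the robot is clear, though the judge returned no verdict and I did not check the bystanders' positions.

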